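Take the tall round cup down from the desk rail

TASK

Three white cups hang by their wire loops on the hooks of the desk rail. Lift the tall round pencil cup up and off its hook and stand it upright in the middle of the round grey coaster; put it down, do not drop it, and leave the short cup and the square cup hanging.

Things in the scene. Friction and masses are not known exactly. Their poses are not given: they have to be found in the camera images.
- tall_cup_mid (a point): Round white steel cup, 54 mm diameter, 110 mm tall, 3 mm walls, 0.1 kg; point: its centre, 55 mm above the underside; z up, x to the rail behind it. A 22 mm wide loop of 5 mm wire, 12 mm below the rim, reaches 24 mm out of its back (+x) over an upturned hook: raise it 25 mm or more straight up before moving sideways. Its back leans on a bar; its sides along y are free for fingers.
- short_cup_mid (a point): Short round white cup, 54 mm diameter, 60 mm tall, same loop; point: its centre, 30 mm above the underside; axes as the tall cup. Stays hanging. The three cups hang in any order, 120 mm apart along y, rims 169 mm above the desk. The rail is dark wire, its top 155 mm above the desk and 75 mm behind the cups' axes; hook tips 172 mm above the desk, 45 mm behind the axes.
- square_cup_mid (a point): Square white cup, 54 x 54 mm, 110 mm tall, same loop; point: its centre, 55 mm above the underside; axes as the tall cup. Stays hanging.
- coaster_top (a point): A round flat grey felt-covered coaster, 110 mm in diameter, 5 mm thick, fixed on the desk. The point is the centre of its upper face; z is up
Mind the look-alikes: they are no part of the job. What is meant by the part that bears coaster_top is not red, and is the larger of those in its own colour.

How it is judged:
At the end, for the whole second after the job is handed in: The tall round cup stands upright (within 7 degrees) and still on the coaster, right way up, its axis within 20 mm of the coaster's centre; the short cup and the square cup still hang within 30 mm of where they hung (horizontal distance between tall_cup_mid and coaster_top below 0.02 m and z of tall_cup_mid in the frame of coaster_top between 0.048 and 0.062 m and angle between tall_cup_mid's own z axis and vertical below 0.12 rad and linear speed of tall_cup below 0.03 m/s and distance of each of short_cup_mid, square_cup_mid from where it was at the start of the episode below 0.03 m); the robot touches nothing.
It fails at once if the tall cup is dropped: it falls faster than 0.6 m/s (a fall of about 20 mm) out of the fingers (linear speed of tall_cup above 0.6 m/s and contact force between tall_cup and the fingers below 0.05 N).
It fails at once if the short cup is taken or knocked off its hook (distance of short_cup_mid from where it was at the start of the episode above 0.06 m).
It fails at once if the square cup is taken or knocked off its hook (distance of square_cup_mid from where it was at the start of the episode above 0.06 m).
It also fails if it takes over 40 s, if anything falls off the work surface, if the arm or the gripper's body presses on something with over 40 N, if the wrist force passes 120 N, or if a joint passes its speed limit or range.

ROBOT

A 6-joint arm with a two-finger parallel gripper is mounted at the origin on the work surface. World frame = base frame: x ahead of the robot, y to its left, z up, the work surface at z = 0. Lengths are in m, angles in rad, forces in N, time in s.
With the tool pointing down it reaches from about 0.35 to 1 m from the base axis. Payload 7.1 kg.
Tool frame: the origin (TCP) lies between the finger pads; the fingertips stand 22 mm ahead of it and the grasp point (between the pads) lies 3 mm ahead of it; z points along the fingers, y is the line along which they close (so a half turn about z gives the same grasp; the last joint's range is limited). The gripper opens to 85 mm and grips with 20 to 120 N. Pads are 22 mm wide; open, the fingers measure 114 mm over their backs; the gripper's body (76 mm by 85 mm) begins 54 mm behind the grasp point. The pads swing forward as they close: fully open they stand 13 mm farther back than shut.
Start: joints at [1.152, 0.423, 1.63, -0, 1.089, -0.019], TCP at [0.243, 0.576, 0.253] pointing down, gripper open.
Joint ranges: [-3, 3], [-0.9, 2.11], [0.09, 2.58], [-1.31, 4.45], [0.11, 2.69], [-2.54, 2.54]. Speed limits (rad/s): [2.39, 2.39, 3.01, 3.14, 3.14, 3.14].

INTERFACE

Orientations are given as a rotation vector (axis times angle).
In Python, from rig import manip gives the robot as it stands. The module is installed in compiled form; this text tells all that it offers. Calls block until the motion is done:
- manip.move_to(position, orientation): joint-space move of the TCP to a pose.
- manip.servo_line(position, orientation=None, rate=0.15): straight line of the TCP; orientation=None keeps the orientation; rate is the mean speed in m/s.
- manip.set_joints(angles): joint-space move.
- manip.command_gripper(opening, f_grip=None): finger opening in m; f_grip is the grip in N (None keeps the last); returns when the fingers have stopped.
- manip.hold(seconds).
- manip.solve_ik(position, orientation): joint angles nearest the present ones, or None.
- manip.camera(name): name is "scene" or "side" or "wrist"; returns a dict with "image" (480x640x3 uint8, red, green, blue), "fx", "fy", "cx", "cy" (pixels), "cam_to_world" (4x4, takes a point from camera to world coordinates); the wrist camera has in their place "mount" (4x4, takes a point from camera to tool coordinates, whose origin is the TCP and whose axes are the flange's). Camera axes: x right, y down, z forward; pixel columns grow to the right and rows downward; lengths in m; the calibration is good to about 2 mm. A picture is of the moment at which its call begins: read the wrist's pose just before it. There is no depth.
A pose or a line that the arm cannot do raises manip.IKError and nothing moves.
- manip.sign_off(): hands the job in; it is judged then, once.
Readings, each from a call of its own:
- manip.get_time(): time.
- manip.get_joint_positions(): joint angles.
- manip.get_joint_vel(): joint speeds.
- manip.get_tau(): joint torques, N m.
- manip.get_position(): TCP position.
- manip.get_ee_rot(): TCP orientation.
- manip.get_contact_force(): force on the tool from outside, world axes, zero at the start.
- manip.get_torque(): the same for the moment, N m.
- manip.get_width(): finger opening in m.
- manip.get_grip_force(): force on a finger pad.
Only numpy, scipy, OpenCV 4.12 (cv2) and the standard library are available. Lean on these libraries where they do the work, as an engineer would, in place of code of your own. Each camera call takes 0.05 s, during which the arm holds its last target. There are 200 camera calls.

## Working session

There is one attempt and no reset: what is moved stays moved. The work goes in short steps, each a Python script; the robot and the scene stay as the last script left them, time stands still between calls to the robot, and variables do not carry over. Pictures are saved under pics/ and viewed, at most 10 in all, crops included, and the job is handed in when it is done.

```bash
mkdir -p pics; python3 - <<'E'
from rig import manip
import cv2,numpy as np,pickle
d={}
for n in("scene","side"):
    c=manip.camera(n);d[n]=c
    cv2.imwrite(f"pics/{n}0.png",c["image"][:,:,::-1])
    print(n,c["fx"],c["fy"],c["cx"],c["cy"],np.round(c["cam_to_world"],3).tolist())
pickle.dump(d,open("c0.pkl","wb"))
print(manip.get_ee_rot(),manip.get_position(),manip.get_time())
E
```

```text
scene 622.3816403319307 622.3816403319307 328.162533612485 226.5610509351968 [[0.787, 0.482, -0.386, 1.025], [0.617, -0.613, 0.494, -0.806], [0.001, -0.627, -0.779, 1.223], [0.0, 0.0, 0.0, 1.0]]
side 459.44100527762987 459.44100527762987 320.5499028969609 237.35561161541753 [[0.798, -0.422, 0.431, 0.087], [-0.603, -0.553, 0.575, -0.643], [-0.005, -0.719, -0.695, 0.739], [0.0, 0.0, 0.0, 1.0]]
[-6.23693745e-01 -3.07876984e+00  2.20964907e-03] [0.2430678  0.57527443 0.25260774] 0.1
```

View pics/scene0.png

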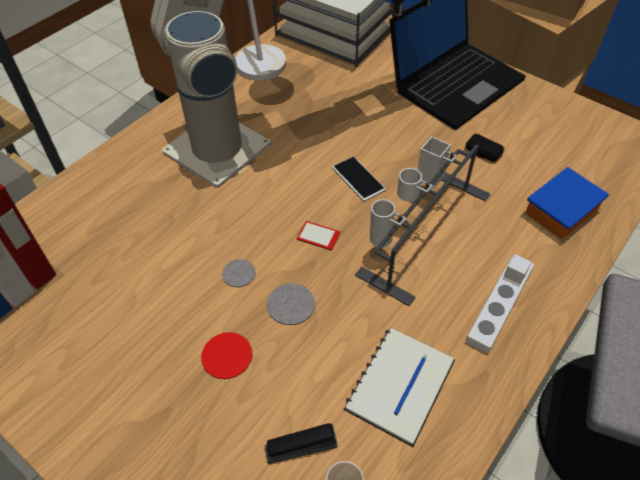

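View pics/side0.png

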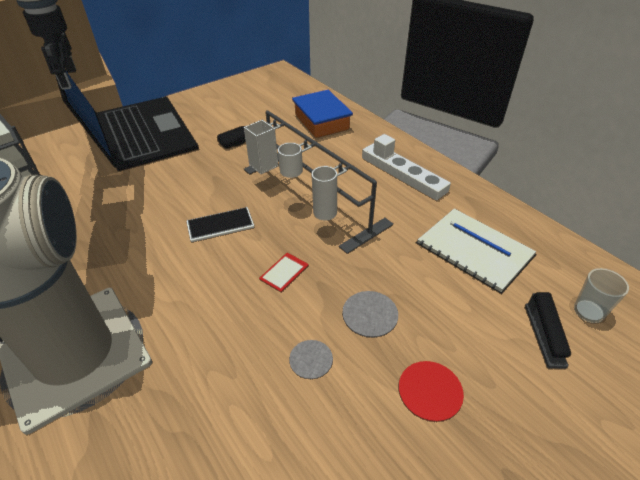

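Scene picture: the three cups are square at (434,160), short round at (410,184) and tall round at (383,223). In the side view the tall cup is at (325,193). The disc candidates are small grey (239,272), large grey (291,303) and red (227,355). The large grey one fits, being not red and the larger of its colour. I'll confirm with an enlarged crop and measure.

```bash
cat > h.py <<'E'
import numpy as np,cv2,pickle
def ray(c,uv,T=None):
    T=c["cam_to_world"] if T is None else T
    d=np.array([(uv[0]-c["cx"])/c["fx"],(uv[1]-c["cy"])/c["fy"],1.])
    d=T[:3,:3]@d; return T[:3,3],d/np.linalg.norm(d)
def plane(c,uv,z,T=None):
    o,d=ray(c,uv,T); return o+d*(z-o[2])/d[2]
def tri(rays):
    A=0;b=0
    for o,d in rays:
        P=np.eye(3)-np.outer(d,d);A=A+P;b=b+P@o
    p=np.linalg.solve(A,b)
    return p,[float(np.linalg.norm((np.eye(3)-np.outer(d,d))@(p-o))) for o,d in rays]
def grey(img):
    hsv=cv2.cvtColor(img,cv2.COLOR_RGB2HSV)
    return ((hsv[...,1]<45)&(hsv[...,2]>60)).astype(np.uint8)*255
def blobs(m,amin=150):
    cs,_=cv2.findContours(m,cv2.RETR_EXTERNAL,cv2.CHAIN_APPROX_NONE)
    return [c for c in cs if cv2.contourArea(c)>amin]
E
python3 - <<'E'
from h import *
d=pickle.load(open("c0.pkl","rb"))
P={"scene":[(291,303),(239,272)],"side":[(371,313),(311,359)]}
r={}
for n in P:
    cs=blobs(grey(d[n]["image"]))
    for uv in P[n]:
        for c in cs:
            if cv2.pointPolygonTest(c,uv,False)>0:
                e=cv2.fitEllipse(c);q=np.array([plane(d[n],p[0],.005) for p in c])
                print(n,uv,np.round(e[0],1),np.round(e[1],1),"mid",np.round((q.max(0)+q.min(0))/2,4),"size",np.round(np.ptp(q,axis=0),3))
                r.setdefault(uv in P[n][:1],[]).append(ray(d[n],e[0]))
for k in r: print(k,tri(r[k]))
a=cv2.resize(d["scene"]["image"][125:275,340:480],None,fx=4,fy=4,interpolation=cv2.INTER_CUBIC)[:,:560]
b=cv2.resize(d["side"]["image"][110:260,235:385],None,fx=4,fy=4,interpolation=cv2.INTER_CUBIC)
m=cv2.hconcat([cv2.resize(d["scene"]["image"][195:275,355:435],(400,400),interpolation=cv2.INTER_CUBIC),cv2.resize(d["side"]["image"][155:235,285:365],(400,400),interpolation=cv2.INTER_CUBIC)])
cv2.imwrite("pics/crop1.png",m[:,:,::-1])
E
```

```text
scene (291, 303) [290.5 303.6] [39.9 46.3] mid [ 0.4939 -0.2639  0.005 ] size [0.108 0.107 0.   ]
scene (239, 272) [238.4 272.7] [26.  31.6] mid [ 0.3411 -0.2751  0.005 ] size [0.076 0.077 0.   ]
side (371, 313) [369.9 313.6] [44.6 54.8] mid [ 0.491  -0.2643  0.005 ] size [0.109 0.108 0.   ]
side (311, 359) [310.6 359. ] [37.6 42.1] mid [ 0.3381 -0.2757  0.005 ] size [0.077 0.078 0.   ]
True (array([ 4.91908207e-01, -2.63230480e-01,  2.01085310e-04]), [0.00046122473616651847, 0.0004612247361664683])
False (array([ 3.39192467e-01, -2.74165823e-01,  2.75908443e-04]), [0.0003212622611503398, 0.0003212622611502428])
```

View pics/crop1.png

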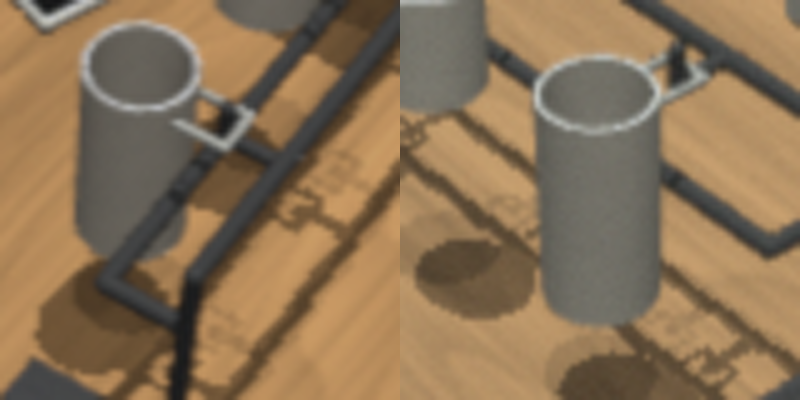

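The crop shows the tall round cup. Its rim centre is at scene ≈(382.7,207.7) and side ≈(324.1,173.3), with the loop on the rail side. Next I'll fit the rims and get the rail direction.

```bash
python3 - <<'E'
from h import *
d=pickle.load(open("c0.pkl","rb"))
W={"scene":{"tall":(368,196,397,219),"short":(396,164,424,190)},"side":{"tall":(309,164,333,184),"short":(274,138,303,156)}}
R={}
for n in W:
    im=d[n]["image"];hsv=cv2.cvtColor(im,cv2.COLOR_RGB2HSV)
    for k,(x0,y0,x1,y1) in W[n].items():
        s=hsv[y0:y1,x0:x1];m=((s[...,2]>165)&(s[...,1]<50)).astype(np.uint8)
        nl,lab,st,_=cv2.connectedComponentsWithStats(m,connectivity=8)
        i=1+np.argmax(st[1:,4]);p=np.argwhere(lab==i)[:,::-1].astype(np.float32)
        hull=cv2.convexHull(p)
        e=cv2.fitEllipseDirect(p);uv=np.array(e[0])+(x0,y0)
        print(n,k,len(p),np.round(uv,1),np.round(e[1],1),"on z=.169",np.round(plane(d[n],uv,.169),4))
        R.setdefault(k,[]).append(ray(d[n],uv))
for k in R: print(k,tri(R[k]))
a=tri([ray(d["scene"],(382.7,207.7)),ray(d["side"],(324.1,173.3))]);print("hand",a)
E
```

```text
scene tall 5 [369.2 196.5] [1.0000e+00 7.7364e+03] on z=.169 [ 0.5227 -0.012   0.169 ]
scene short 8 [410.5 168. ] [0.  6.8] on z=.169 [0.5466 0.1206 0.169 ]
side tall 13 [315.6 175.5] [ 5.4 10.4] on z=.169 [ 0.5433 -0.0187  0.169 ]
side short 11 [299.  146.4] [2.9 5.9] on z=.169 [0.5787 0.0914 0.169 ]
tall (array([ 0.53236785, -0.02911439,  0.18443168]), [0.004525818438052903, 0.004525818438052761])
short (array([0.56414752, 0.08311812, 0.1919019 ]), [0.013400368520626232, 0.0134003685206261])
hand (array([ 0.56471272, -0.01900956,  0.16594461]), [0.0006493611017666864, 0.000649361101766542])
```

```bash
python3 - <<'E'
from h import *
d=pickle.load(open("c0.pkl","rb"))
for n,a,b in(("scene",(391,252),(470,149)),("side",(373,183),(268,114))):
    p,q=plane(d[n],a,.155),plane(d[n],b,.155);v=q-p
    print(n,p.round(3),q.round(3),np.degrees(np.arctan2(-v[0],v[1])))
    im=d[n]["image"]
m=cv2.hconcat([cv2.resize(d["scene"]["image"][130:210,385:465],(400,400),interpolation=cv2.INTER_CUBIC),cv2.resize(d["side"]["image"][110:190,235:315],(400,400),interpolation=cv2.INTER_CUBIC)])
cv2.imwrite("pics/crop2.png",m[:,:,::-1])
from rig import manip
c=manip.camera("wrist");print(c["fx"],np.round(c["mount"],3).tolist())
E
```

```text
scene [ 0.645 -0.101  0.155] [0.619 0.277 0.155] 3.877384381795877
side [ 0.634 -0.097  0.155] [0.614 0.279 0.155] 2.9917603210767507
404.92320429054973 [[0.0, -0.949, -0.314, 0.081], [1.0, 0.0, -0.001, -0.0], [0.001, -0.314, 0.949, -0.12], [0.0, 0.0, 0.0, 1.0]]
```

View pics/crop2.png

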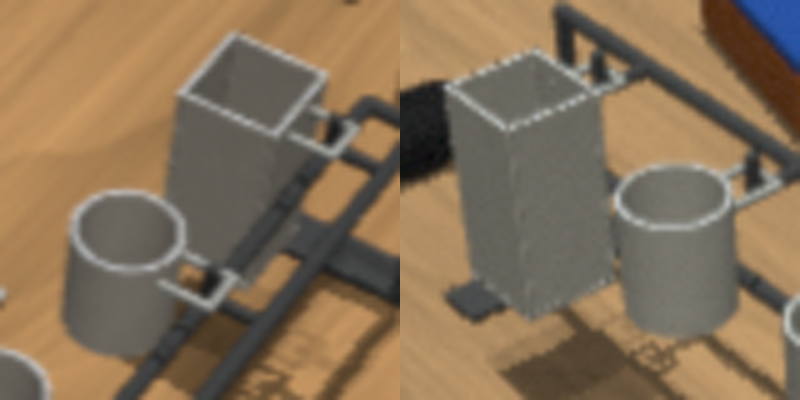

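The short cup's rim centre is at scene (410.2,175.6) and side (289.4,149.0). The square's is at scene (435.8,146.5) and side (259.4,127.8). I'll use these for the row direction and check them against the 120 mm spacing, then hover.

```bash
python3 - <<'E'
from h import *
from rig import manip
from scipy.spatial.transform import Rotation as R
d=pickle.load(open("c0.pkl","rb"))
P=[tri([ray(d["scene"],a),ray(d["side"],b)])[0] for a,b in(((382.7,207.7),(324.1,173.3)),((410.2,175.6),(289.4,149.0)),((435.8,146.5),(259.4,127.8)))]
for p in P: print(p.round(4))
v=P[2]-P[0];print(np.linalg.norm(P[1]-P[0]),np.linalg.norm(v));yaw=np.arctan2(-v[0],v[1]);print("yaw",np.degrees(yaw))
print("start R",R.from_rotvec(manip.get_ee_rot()).as_matrix().round(2).tolist())
t=P[0]
sols=[]
for s in(0,np.pi):
    rv=(R.from_euler("z",yaw+s)*R.from_euler("x",np.pi)).as_rotvec()
    for p in((t[0],t[1],.30),(.4915,-.264,.10)):
        q=manip.solve_ik(p,rv);print(s,None if q is None else np.round(q,2))
np.save("yaw.npy",yaw)
E
```

```text
[ 0.5647 -0.019   0.1659]
[0.5587 0.1013 0.1658]
[0.5539 0.2216 0.1651]
0.12047823573340809 0.24082294137218216
yaw 2.5844371735778213
start R [[-0.92, 0.39, -0.0], [0.39, 0.92, -0.0], [0.0, -0.0, -1.0]]
0 [-0.05  0.28  1.72 -0.    1.14  1.47]
0 [-0.51  0.55  1.87 -0.    0.73  1.01]
3.141592653589793 [-0.05  0.28  1.72  0.    1.14 -1.67]
3.141592653589793 [-0.51  0.55  1.87 -0.    0.73 -2.13]
```

The spacing matches at 120.4 mm and 240.8 mm, so the points are consistent. I'll lift first, then hover over the tall cup and check with the wrist camera.

```bash
cat >> h.py <<'E'
from scipy.spatial.transform import Rotation as Rot
RV=(Rot.from_euler("z",float(np.load("yaw.npy")))*Rot.from_euler("x",np.pi)).as_rotvec()
def wristT(m,c):
    T=np.eye(4);T[:3,:3]=Rot.from_rotvec(m.get_ee_rot()).as_matrix();T[:3,3]=m.get_position();return T@c["mount"]
E
python3 - <<'E'
from h import *
from rig import manip
p=manip.get_position()
manip.servo_line([p[0],p[1],.40],rate=.2)
manip.move_to([.5647,-.019,.30],RV)
c=manip.camera("wrist");T=wristT(manip,c);c["T"]=T
pickle.dump(c,open("w1.pkl","wb"))
cv2.imwrite("pics/w1.png",c["image"][:,:,::-1])
print(manip.get_position(),manip.get_time(),manip.get_contact_force())
i=np.linalg.inv(T)@np.array([.5647,-.019,.1665,1]);print("expected rim px",c["fx"]*i[0]/i[2]+c["cx"],c["fy"]*i[1]/i[2]+c["cy"])
E
```

```text
[ 0.56482666 -0.01830307  0.30011743] 3.5083 [-0.38566837 -0.20557512 -0.24911874]
expected rim px 323.6518840674148 239.0318439566572
```

View pics/w1.png

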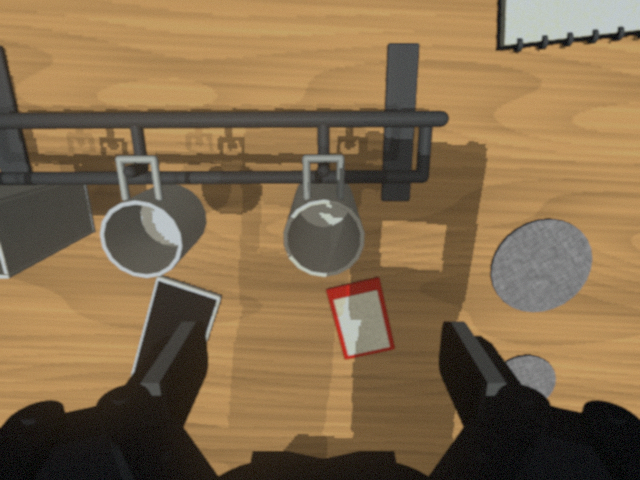

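The wrist view puts the tall cup's rim centre at about (323.5,238), against a predicted (323.7,239). The rail runs parallel to the image rows, so the yaw is right. I'll go down, grip and lift.

```bash
python3 - <<'E'
from h import *
from rig import manip
manip.servo_line([.5647,-.019,.136],RV,rate=.1)
print(manip.get_position(),manip.get_contact_force())
manip.command_gripper(.045,f_grip=35)
print("w",manip.get_width(),manip.get_grip_force(),manip.get_contact_force())
manip.servo_line([.5647,-.019,.150],RV,rate=.05)
print("w",manip.get_width(),manip.get_grip_force(),manip.get_contact_force())
manip.servo_line([.5647,-.019,.206],RV,rate=.08)
print(manip.get_width(),manip.get_grip_force(),manip.get_contact_force(),manip.get_position(),manip.get_time())
c=manip.camera("side");cv2.imwrite("pics/s2.png",c["image"][:,:,::-1]);pickle.dump(c,open("s2.pkl","wb"))
c2=manip.camera("scene");pickle.dump(c2,open("sc2.pkl","wb"))
m=cv2.hconcat([cv2.resize(c2["image"][110:260,330:480],(400,400)),cv2.resize(c["image"][80:230,230:380],(400,400))])
cv2.imwrite("pics/l2.png",m[:,:,::-1])
E
```

```text
[ 0.56507835 -0.01902651  0.13656338] [-0.61477478 -0.5606835   0.45483259]
w 0.05434089560858092 36.50605257600546 [-0.46365304  0.47841219  2.66326623]
w 0.05388269839227833 38.08829974383116 [-1.0015915   0.52827205  2.22143014]
0.0539558915746826 38.08715745806694 [-0.11145074  0.14613077 -0.97660198] [ 0.56459646 -0.01898488  0.20588762] 6.975
```

View pics/l2.png

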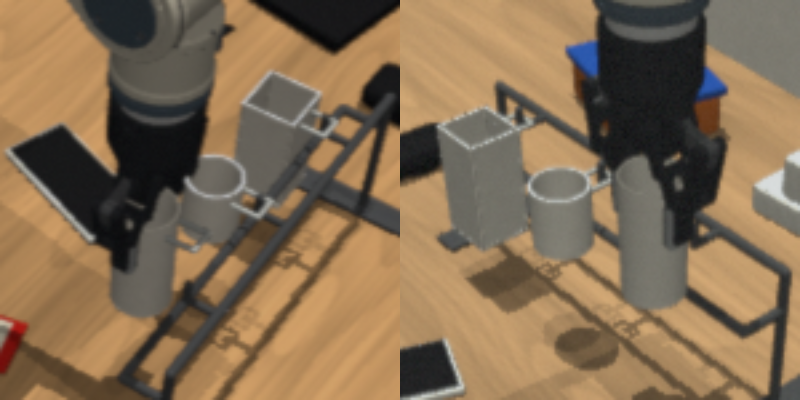

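The tall cup is gripped (width 54 mm, 38 N), upright and clear of its hook. The other two are still hanging. Next I'll carry it over and lower it, watching for contact force.

```bash
python3 - <<'E'
from h import *
from rig import manip
manip.servo_line([.50,-.025,.206],RV,rate=.12)
manip.servo_line([.4925,-.264,.206],RV,rate=.15)
manip.servo_line([.4925,-.264,.100],RV,rate=.1)
manip.hold(.3)
c=manip.camera("side");c2=manip.camera("scene")
m=cv2.hconcat([cv2.resize(c2["image"][220:340,230:350],(400,400)),cv2.resize(c["image"][220:360,300:440],(400,400))])
cv2.imwrite("pics/l3.png",m[:,:,::-1])
f0=np.array(manip.get_contact_force());z=.100
while z>.072:
    z-=.002 if z>.088 else .001
    manip.servo_line([.4925,-.264,z],RV,rate=.02)
    f=np.array(manip.get_contact_force())
    if f[2]-f0[2]>3: break
print("stop z",z,f-f0,f0,manip.get_position(),manip.get_width(),manip.get_time())
E
```

```text
stop z 0.08399999999999999 [-0.45214496  1.90914158  8.75424246] [0.33463937 0.11488781 0.08175536] [ 0.4931622  -0.2640988   0.08494093] 0.053929986241998844 13.6167
```

View pics/l3.png

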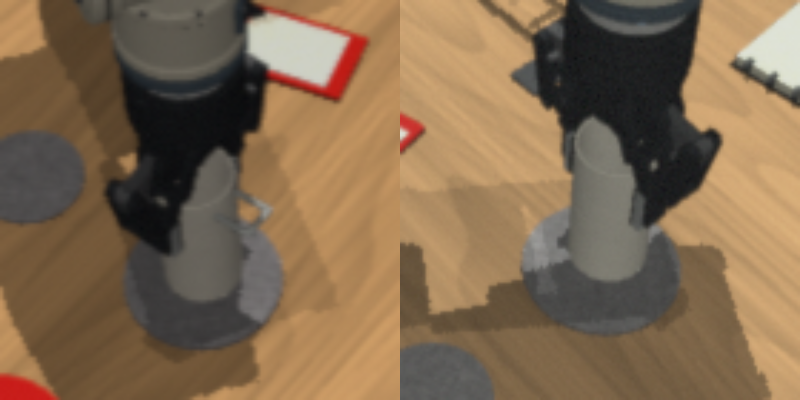

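The cup is upright over the large grey coaster, and contact came at TCP z ≈ 0.084 against an expected 0.082. I'll release, retreat and check.

```bash
python3 - <<'E'
from h import *
from rig import manip
manip.command_gripper(.060); manip.hold(.2)
manip.command_gripper(.085); manip.hold(.2)
manip.servo_line([.4925,-.264,.24],RV,rate=.12)
c=manip.camera("wrist");manip.move_to([.40,-.02,.38],RV) 
s=manip.camera("side");c2=manip.camera("scene")
pickle.dump((s,c2),open("fin.pkl","wb"))
m=cv2.vconcat([cv2.hconcat([cv2.resize(c2["image"][220:340,230:350],(400,300)),cv2.resize(s["image"][220:360,300:440],(400,300))]),cv2.hconcat([cv2.resize(c2["image"],(400,300)),cv2.resize(s["image"],(400,300))])])
cv2.imwrite("pics/f.png",m[:,:,::-1]);print(manip.get_contact_force(),manip.get_time())
E
```

```text
[0.71826845 0.28559582 0.39309887] 17.3583
```

View pics/f.png

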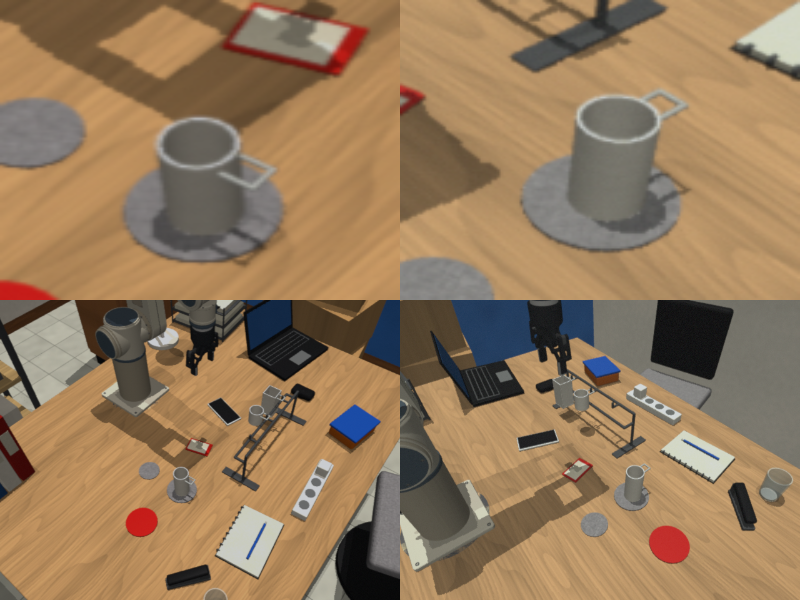

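The cup stands on the large grey coaster, with its rim centre at scene (289.7,277) and side (376,274.8). The other two cups are still hanging. I'll check the position numerically and hand in.

```bash
python3 - <<'E'
from h import *
from rig import manip
s,c=pickle.load(open("fin.pkl","rb"))
p,r=tri([ray(c,(289.3,276.6)),ray(s,(375.6,274.4))]);e=np.hypot(p[0]-.4925,p[1]+.264);print(p,r,e)
if e<.012 and abs(p[2]-.113)<.01: print(manip.sign_off())
E
```

```text
[ 0.4955933  -0.2630171   0.11368309] [2.4625012115807254e-05, 2.4625012115979856e-05] 0.003245704000326514
the job is handed in; nothing more can be done
None
```

The job is handed in: the tall round cup stands upright on the large grey coaster, about 3 mm from its centre as measured from two views, and the short and square cups are still hanging on their hooks.

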